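# Run a row of pipe pieces up to the end stop

## Task

Four short steel pipe pieces lie end to end in the angle-iron trough. With your fingertips, gently push on the free end of the hindmost piece and slide the whole row along the trough together, as one train, until the front piece sits against the end stop and no gaps are left; then back away. Touch only the hindmost piece, do not grip, lift or press on any of them from above, do not let gaps open in the row, and leave the other things on the bench alone.

Things in the scene. Friction and masses are not known exactly. Their poses are not given: they have to be found in the camera images.
- rail: V-shaped trough (dark angle iron, open upwards and at both ends), 420 mm long, fixed on feet 76 mm wide. Origin on the bench under its middle; x runs along it towards the end-stop half, y across, z up. Inside bottom of the V 22 mm above the bench, top edges 46 mm above it and 27 mm either side of the middle. A piece lying in it has its axis at y = 0, 51.7 mm above the bench.
- stop: End stop: upright grey steel plate 60 mm wide, 8 mm thick, top 76 mm above the bench, fixed across the trough; its place along it varies. Origin at bench height under the middle of its flat striking face; x along the trough (same as the trough's x), pointing away from the pieces: when home, the front end of the first is at x = 0 and the row lies at negative x.
- pipe1: Front piece, nearest the end stop. All four are alike: bright steel pipe 50 mm long, 42 mm outside diameter, 0.14 to 0.22 kg, flat ends closed flush by black plugs, lying in the trough under 1 mm apart, not fixed together. Origin at its centre; x along its axis, towards the end stop.
- pipe2: Second piece, behind the front one; same size and axes.
- pipe3: Third piece; same size and axes.
- pipe4: Hindmost piece, farthest from the end stop; same size and axes. Its free end is 25 mm behind its centre (at x = -25 mm). Its top is 73 mm above the bench. Sliding the whole row takes about 3 to 10 N.
- wrench: Bystander: steel spanner, 160 mm long, lying on the bench between robot and trough. Origin under its middle.
- coupling: Bystander: dark steel pipe coupling standing upright, 60 mm diameter, 55 mm high. Origin under its centre.
- flange: Bystander: dark steel flange lying on the bench, 110 mm diameter, 40 mm high at the hub. Origin under its centre.
- paste: Bystander: can of jointing paste, 66 mm diameter, 85 mm high, standing beyond the trough. Origin under its centre.
Mind the look-alikes: they are no part of the job. What is shaped like the pipe4 but green or red is not meant. Leave any green look-alike of the pipe3 alone.

How it is judged (in metres and radians):
At the end, for the whole second after the job is handed in: The front face of the front piece is within 3.5 mm of the stop's face, each pair of neighbours has less than 3 mm between them, all four lie properly down in the trough (axis within 4 mm sideways, about 5 mm in height and 0.08 rad of the trough's line) and are at rest (x of pipe1 in the frame of stop above -0.0285 m and distance between pipe1 and pipe2 below 0.053 m and distance between pipe2 and pipe3 below 0.053 m and distance between pipe3 and pipe4 below 0.053 m and y of pipe1 in the frame of rail between -0.004 and 0.004 m and z of pipe1 in the frame of rail between 0.047 and 0.056 m and angle between the x axis of each of pipe1, pipe2, pipe3, pipe4 and the x axis of rail, either way round below 0.08 rad and linear speed of each of pipe1, pipe2, pipe3, pipe4 below 0.01 m/s and y of pipe2 in the frame of rail between -0.004 and 0.004 m and z of pipe2 in the frame of rail between 0.047 and 0.056 m and y of pipe3 in the frame of rail between -0.004 and 0.004 m and z of pipe3 in the frame of rail between 0.047 and 0.056 m and y of pipe4 in the frame of rail between -0.004 and 0.004 m and z of pipe4 in the frame of rail between 0.047 and 0.056 m); the robot touches nothing.
It fails at once if a pipe piece is lifted or thrown out of the trough (z of any of pipe1, pipe2, pipe3, pipe4 in the frame of rail above 0.062 m or z of any of pipe1, pipe2, pipe3, pipe4 in the frame of rail below 0.04 m).
It fails at once if a piece other than the hindmost is touched (contact force between any of the fingers, the arm and pipe1 above 0.5 N or contact force between any of the fingers, the arm and pipe2 above 0.5 N or contact force between any of the fingers, the arm and pipe3 above 0.5 N).
It fails at once if the row comes apart on the way: more than 6 mm open between two neighbours (distance between pipe1 and pipe2 above 0.056 m or distance between pipe2 and pipe3 above 0.056 m or distance between pipe3 and pipe4 above 0.056 m).
It fails at once if the hindmost piece is gripped or pressed from above instead of pushed on its end, or the row is rammed or squeezed (more than 45 N on the hindmost piece or the stop) ((contact force between the fingers and pipe4 above 0.5 N and x of the grasp point in the frame of pipe4 above -0.01 m) or contact force between the fingers and pipe4 above 45 N or contact force between pipe1 and stop above 45 N).
It fails at once if a bystander is disturbed (moved more than 15 mm) (distance of any of wrench, coupling, flange, paste from where it was at the start of the episode above 0.015 m).
It also fails if it takes over 38 s, if anything falls off the work surface, if the arm or the gripper's body presses on something with over 40 N, if the wrist force passes 120 N, or if a joint passes its speed limit or range.

## Robot

A 7-joint arm with a two-finger parallel gripper is mounted at the origin on the work surface. World frame = base frame: x ahead of the robot, y to its left, z up, the work surface at z = 0. Lengths are in mm, angles in rad, forces in N, time in s.
With the tool pointing down it reaches from about 400 to 925 mm from the base axis. Payload 4.1 kg.
Tool frame: the origin (TCP) lies on the front face of the gripper's body, between the roots of the fingers; the fingertips stand 73 mm ahead of it and the grasp point (between the pads) lies 54 mm ahead of it (r.tcp_to_grasp is the distance from the TCP to the grasp point, in mm); z points along the fingers, y is the line along which they close (so a half turn about z gives the same grasp; the last joint's range is limited). The gripper opens to 85 mm and grips with 20 to 120 N. Pads are 22 mm wide; open, the fingers measure 114 mm over their backs; the gripper's body (76 mm by 85 mm) begins 54 mm behind the grasp point. The pads swing forward as they close: fully open they stand 13 mm farther back than shut.
Start: joints at [-1.402, 0.398, 0.045, 1.537, -0.019, 1.207, -0.051], TCP at [171.971, 626.864, 303.947] pointing down, gripper open.
Joint ranges: [-2.82, 2.82], [-0.49, 2.23], [-1.37, 1.46], [0, 2.46], [-1.36, 4.5], [0.23, 2], [-2.94, 2.94]. Speed limits (rad/s): [2.57, 2.57, 3.14, 3.14, 3.14, 3.14, 3.14].

## Interface

Orientations are given as a unit quaternion [w, x, y, z].
In Python, from bench import r gives the robot as it stands.
- The arm moves only by the shell command python3 -m jog 'ROWS' [FORCE]. ROWS is JSON, a list of rows, each a list of 7 numbers: the shift along the tool's x, y, z in mm, then the turn, a rotation vector about the tool's x, y, z in degrees, then the closure, from -1 (fully open) to 1 (shut). A call has 1 to 20 rows; each row shifts and turns the commanded pose from where the row before left it, along the tool's axes as they then stand; what a row does not reach is not made up. A row lasts 1/12 s, in which the tool goes at most 41.7 mm and 7.16 degrees, less where a joint would pass 70% of its speed; a pose out of reach is approached as far as the arm can. A call is refused whole if a number of a shift passes 41.7 or a number of a turn 7.16, either way. A call with a gripper value outside its range is refused whole. The fingers move at their own pace and stop on an object; FORCE is the grip in N (left out, the last holds). Time passes only in rows, so rows that do not move let the fingers close. It gives the time, the measured TCP pose, the force, the opening and the grip force at its end, in the units of the state.
- r.state(): the state, without advancing time (a new reading comes with each control period).
- r.grab_frame(name): name is "scene" or "top"; returns (picture, depth): 420x560x3 uint8, red, green, blue; 420x560 float32, mm along the optical axis (not along the pixel's ray), 0 where there is no reading.
- r.camera_model(name): a dict with "fovy" (degrees; the focal length in pixels is half the picture's height over the tangent of half this angle, whatever the lens; pixels are square), "cx", "cy" (the principal point, pixels), "k1" (the pictures are not rectified: a ray, as slopes to the right and down, at radius r is drawn at 1 + k1 r^2 times it, then the intrinsics apply), "eye" and "attitude" of the camera in the world. Camera axes: x right, y down, z forward; pixel columns grow to the right and rows downward; lengths in mm; the calibration is good to about 2 mm. A picture is of the moment at which its call begins. camera_model takes no time and is no camera call.
- r.sign_off(): hands the job in; it is judged then, once.
The state is a dict: "t": time; "joint_pos": joint angles; "dq": joint speeds; "effort": joint torques, N m; "eef_pos": TCP position; "orientation": TCP orientation; "force": force on the tool from outside, world axes, zero at the start; "moment": the same for the moment, N m; "finger_gap": finger opening in mm; "grip_force": force on a finger pad.
Only numpy, scipy, OpenCV 4.12 (cv2) and the standard library are available. Lean on these libraries where they do the work, as an engineer would, in place of code of your own. Each camera call takes 0.05 s, during which the arm holds its last target. There are 200 camera calls.

## Working session

There is one attempt and no reset: what is moved stays moved. The work goes in short steps, Python scripts to look and compute and a shell command to move; the robot and the scene stay as the last step left them, time stands still between calls to the robot, and variables do not carry over. Pictures are saved under pics/ and viewed, at most 10 in all, crops included, and the job is handed in when it is done.

```bash
mkdir -p pics; cat > h.py <<'E'
import numpy as np, cv2
from bench import r
def cam(n):
    m=r.camera_model(n); return m
def rot(q):
    from scipy.spatial.transform import Rotation as R
    q=np.array(q,float)
    return R.from_quat([q[1],q[2],q[3],q[0]]).as_matrix() if q.size==4 else q.reshape(3,3)
def K(m):
    f=210/np.tan(np.radians(m["fovy"])/2); return np.array([[f,0,m["cx"]],[0,f,m["cy"]],[0,0,1.]])
def rays(m,px):
    p=cv2.undistortPoints(np.array(px,float).reshape(-1,1,2),K(m),np.array([m["k1"],0,0,0.])).reshape(-1,2)
    # k1 model same as OpenCV's
    return np.c_[p,np.ones(len(p))]@rot(m["attitude"]).T
def onplane(m,px,z):
    d=rays(m,px); e=np.array(m["eye"],float); return e+d*((z-e[2])/d[:,2])[:,None]
def depthpts(m,px,dep):
    d=rays(m,px); return np.array(m["eye"])+d*np.array(dep)[:,None]
E
python3 - <<'E'
from h import *
for n in("scene","top"):
    p,d=r.grab_frame(n); cv2.imwrite(f"pics/{n}0.png",p[:,:,::-1]); np.save(f"{n}0.npy",d); print(n,r.camera_model(n))
print(r.state())
E
```

```text
scene {'fovy': 51.97934268311073, 'cx': 282.0008806507583, 'cy': 204.19983645850195, 'k1': -0.10280689318176188, 'eye': array([1286.18648048, -386.59887656,  766.72537794]), 'attitude': array([-0.36193352,  0.77790395,  0.46530487, -0.21762569])}
top {'fovy': 51.80501795639529, 'cx': 275.0188450779772, 'cy': 208.726221319295, 'k1': -0.11388704989435781, 'eye': array([ 316.72481397,    5.38465563, 1063.3791513 ]), 'attitude': array([ 0.08374915, -0.69865683,  0.70513954, -0.08742387])}
{'t': 0.1, 'joint_pos': array([-1.40199971,  0.39913249,  0.04501175,  1.53774136, -0.01869475,
        1.20691582, -0.05070874]), 'dq': array([ 3.69916733e-04, -6.56682121e-06,  2.60862257e-04, -4.22109376e-03,
       -9.24539212e-04, -1.18406331e-03, -1.82350364e-04]), 'effort': array([ 3.85520136e-03, -4.76263011e+01,  1.37024213e+00, -2.54946613e+01,
        1.20129148e-02,  5.01141723e-03, -2.10443238e-05]), 'eef_pos': array([171.83299284, 626.41943347, 302.96302271]), 'orientation': array([-5.94092800e-05,  1.33435068e-01,  9.91057160e-01, -8.85996074e-04]), 'force': array([ 0.1173276 ,  0.3038326 , -0.44260028]), 'moment': array([-0.02522846, -0.05373529, -0.04270789]), 'grip_force': 0.0, 'finger_gap': 85.51824855042973}
```

View pics/top0.png

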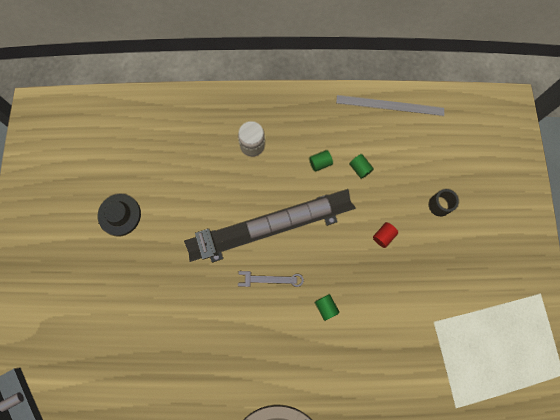

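View pics/scene0.png

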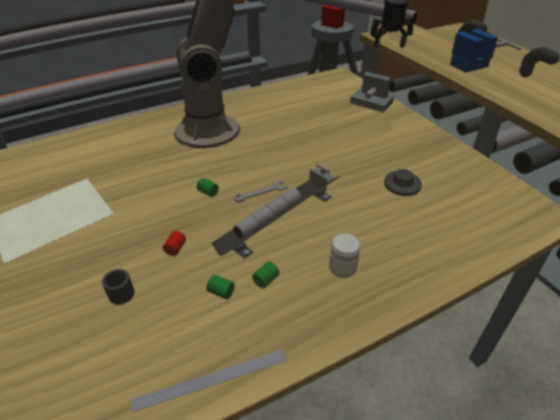

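The top view shows the trough running from (190,250) to (352,198), with the stop at (205,243). The grey row runs from about (250,228) to (331,207), and the robot base is at bottom centre.
Candidates for pipe4: the grey piece in the trough at (319,209), greens at (320,160), (361,166) and (327,307), and red at (385,235). By the description it is the grey one at (319,209), farthest from the stop. The spanner is at (270,280).

```bash
cat > m.py <<'E'
from h import *
def measure(tag):
    p,d=r.grab_frame("top"); m=cam("top")
    v,u=np.mgrid[0:420,0:560]; s=(u>180)&(u<365)&(v>180)&(v<270)&(d>0)
    P=depthpts(m,np.c_[u[s],v[s]],d[s]); hsv=cv2.cvtColor(p,cv2.COLOR_RGB2HSV)[s]
    return p,d,P,np.c_[u[s],v[s]],hsv
if __name__=="__main__":
    p,d,P,uv,hsv=measure(0)
    wood=hsv[:,1]>80; q=P[~wood]
    print("bench z",np.median(P[wood][:,2]))
    k=(P[:,2]>62)&(P[:,2]<82)&~wood
    Q=P[k]; U=uv[k]; 
    f=cv2.fitLine(Q[:,:2].astype(np.float32),cv2.DIST_HUBER,0,.01,.01).ravel(); print("line",f, "deg",np.degrees(np.arctan2(f[1],f[0])))
    dr=f[:2] if f[1]>0 else -f[:2]; c=f[2:]
    n=np.array([-dr[1],dr[0]]); a=(P[:,:2]-c)@dr; b=(P[:,:2]-c)@n
    for lo in range(-160,200,5):
        w=(a>=lo)&(a<lo+5)&(abs(b)<8)
        if w.any(): print(lo,w.sum(),np.round(np.percentile(P[w,2],[20,80])),np.round(hsv[w,2].mean()),end=" | ")
    # rail edges
    g=~wood&(P[:,2]>35)&(P[:,2]<58)&(abs(b)<40)
    print("\nrail a",np.percentile(a[g],[1,99]),"b",np.percentile(b[g],[2,50,98])); 
    print("dr",dr,"c",c)
    cv2.imwrite("pics/crop1.png",cv2.resize(p[180:280,175:365,::-1],None,fx=4,fy=4,interpolation=cv2.INTER_CUBIC))
E
python3 m.py
```

```text
bench z 0.1173743933369451
line [ 3.0879712e-01 -9.5112795e-01  5.3579620e+02 -1.1112583e+01] deg -72.013245
-160 15 [25. 28.] 56.0 | -155 11 [23. 29.] 57.0 | -150 12 [23. 30.] 56.0 | -145 13 [24. 29.] 56.0 | -140 12 [24. 29.] 57.0 | -135 5 [22. 29.] 87.0 | -125 8 [69. 71.] 128.0 | -120 15 [71. 74.] 135.0 | -115 13 [70. 72.] 134.0 | -110 14 [70. 73.] 134.0 | -105 15 [70. 74.] 134.0 | -100 15 [71. 74.] 135.0 | -95 12 [69. 73.] 135.0 | -90 13 [71. 75.] 136.0 | -85 15 [71. 74.] 136.0 | -80 13 [70. 73.] 131.0 | -75 14 [69. 73.] 121.0 | -70 15 [71. 73.] 133.0 | -65 15 [71. 74.] 134.0 | -60 13 [72. 75.] 135.0 | -55 16 [69. 74.] 135.0 | -50 13 [69. 72.] 135.0 | -45 13 [71. 73.] 135.0 | -40 16 [71. 73.] 135.0 | -35 13 [70. 72.] 136.0 | -30 16 [70. 73.] 132.0 | -25 14 [70. 73.] 114.0 | -20 13 [70. 72.] 135.0 | -15 13 [72. 75.] 134.0 | -10 15 [72. 74.] 135.0 | -5 15 [70. 73.] 135.0 | 0 13 [71. 74.] 135.0 | 5 13 [70. 73.] 135.0 | 10 14 [71. 73.] 135.0 | 15 15 [70. 73.] 136.0 | 20 13 [70. 73.] 137.0 | 25 14 [70. 73.] 107.0 | 30 16 [70. 74.] 134.0 | 35 14 [71. 74.] 134.0 | 40 13 [70. 73.] 134.0 |
[... 179 characters left out ...]
28.] 55.0 | 85 12 [24. 29.] 55.0 | 90 14 [22. 29.] 54.0 | 95 11 [25. 28.] 54.0 | 100 13 [23. 30.] 55.0 | 105 12 [23. 28.] 55.0 | 110 12 [23. 30.] 54.0 | 115 11 [23. 28.] 56.0 | 120 11 [22. 27.] 55.0 | 125 12 [25. 32.] 53.0 | 130 14 [23. 31.] 54.0 | 135 11 [22. 28.] 54.0 | 140 11 [24. 30.] 54.0 | 145 11 [23. 28.] 58.0 | 150 13 [24. 30.] 54.0 | 155 12 [24. 30.] 55.0 | 160 22 [26. 74.] 53.0 | 165 14 [74. 78.] 105.0 | 170 9 [60. 69.] 102.0 | 175 17 [61. 65.] 107.0 | 180 22 [67. 87.] 96.0 | 185 13 [86. 89.] 133.0 | 190 9 [61. 65.] 112.0 | 195 13 [62. 63.] 113.0 | 
rail a [-183.38129703  229.29538885] b [-27.95719168  13.86939366  24.50498224]
dr [-0.30879712  0.95112795] c [535.7962   -11.112583]
```

View pics/crop1.png

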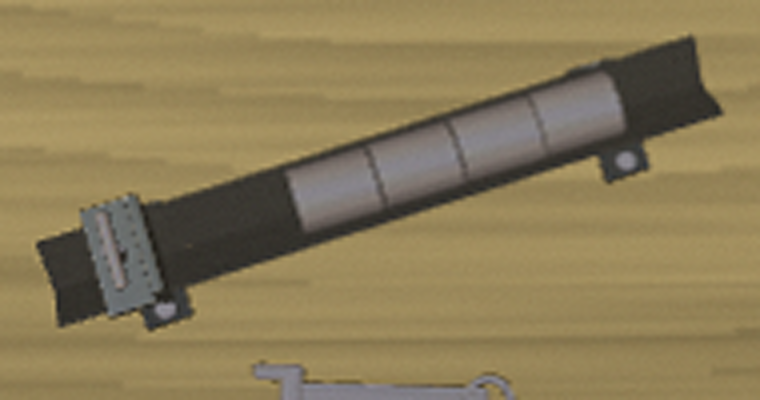

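The crop shows four bright pieces in the trough, hindmost centred at crop (578,105). Its free end is at about (618,103), with empty trough from there to (715,75). The stop face is at about (155,255), and no look-alike is in the trough. Next: a cylinder fit, and closing the fingers while turning the wrist clear of everything.

```bash
cat > fit.py <<'E'
from m import *
from scipy.optimize import least_squares
def fit(show=True):
    p,d,P,uv,hsv=measure(0)
    c=np.array([535.8,-11.1]); dr0=np.array([-.3088,.95113]); n0=np.array([-dr0[1],dr0[0]])
    a=(P[:,:2]-c)@dr0; b=(P[:,:2]-c)@n0
    bright=(hsv[:,1]<80)
    k=bright&(a>-120)&(a<70)&(P[:,2]>60)&(P[:,2]<82)&(abs(b)<22)
    Q=P[k];aa=a[k];bb=b[k]
    s=least_squares(lambda q:np.hypot(bb-q[0]-q[1]*aa,Q[:,2]-q[2])-21,[0,0,51.7],loss="huber",f_scale=2).x
    dr=dr0+s[1]*n0; dr/=np.linalg.norm(dr); o=c+s[0]*n0; n=np.array([-dr[1],dr[0]])
    a=(P[:,:2]-o)@dr; b=(P[:,:2]-o)@n
    return o,dr,n,a,b,P,hsv,s
if __name__=="__main__":
    o,dr,n,a,b,P,hsv,s=fit()
    print("offset,slope,axisz",s,"deg",np.degrees(np.arctan2(dr[1],dr[0])))
    t=(abs(b)<10)&(P[:,2]>62)&(P[:,2]<80)&(hsv[:,1]<80)
    t1=np.sort(a[t&(a<100)]); print("row",t1[[0,3,10]],t1[[-10,-4,-1]])
    st=(abs(b)>10)&(abs(b)<28)&(P[:,2]>68)&(a>120); sa=np.sort(a[st]);print("stop face",sa[:12:3],"z",np.median(P[st,2]))
    g=(P[:,2]>35)&(P[:,2]<52)&(abs(b)>20)&(abs(b)<33)&(a<-60)&(hsv[:,1]<80); print("rail b edges",[np.median(b[g&(b>0)]),np.median(b[g&(b<0)])])
    S=r.state(); e=S["eef_pos"]; end=t1[3]
    tgt=o+dr*(end-45)
    X=dr; Y=np.array([dr[1],-dr[0]]); dl=tgt-e[:2]
    from scipy.spatial.transform import Rotation as R
    M=rot(S["orientation"]); print("tool x deg",np.degrees(np.arctan2(M[1,0],M[0,0])),"tool z",M[:,2])
    print("end pt",o+dr*end,"target",tgt,"shift along x,y",dl@X,dl@Y,"z",e[2],r.tcp_to_grasp, S["force"],S["finger_gap"],S["t"])
E
python3 -m jog '[[0,0,0,0,0,7,1],[0,0,0,0,0,7,1],[0,0,0,0,0,7,1],[0,0,0,0,0,7,1],[0,0,0,0,0,7,1],[0,0,0,0,0,7,1],[0,0,0,0,0,7,1],[0,0,0,0,0,7,1],[0,0,0,0,0,0,1],[0,0,0,0,0,0,1],[0,0,0,0,0,0,1],[0,0,0,0,0,0,1]]' 20; python3 fit.py
```

```text
t: 1.15
eef_pos: [171.9, 626.8, 303.8]
orientation: [-0.0, 0.582, 0.813, -0.0]
force: [0.6, 0.0, 0.4]
finger_gap: 0.0
grip_force: 0.0
offset,slope,axisz [-2.24403015e+00 -2.57481048e-03  5.14382944e+01] deg 107.83934917930544
row [-123.68920294 -122.39538031 -120.07164422] [73.80793204 75.33544916 76.10007668]
stop face [162.87106787 163.03252245 163.11855962 163.87649732] z 78.07501770731841
rail b edges [np.float64(24.103719201699548), np.float64(-22.999389909177534)]
tool x deg 108.7401126133597 tool z [-1.12223325e-04  1.64719258e-05 -9.99999994e-01]
end pt [ 575.43008258 -126.91755906] target [ 589.2157934  -169.75392418] shift along x,y -886.0993930929535 153.14618311507786 z 303.8871172827192 53.900000000000006 [-1.0352927  -0.17600271  0.51445923] -0.09640869590846143 1.2
```

```bash
python3 -m jog '[[0,38,0,0,0,0.9,1],[0,38,0,0,0,0,1],[0,38,0,0,0,0,1],[0,39,0,0,0,0,1],[-38,0,0,0,0,0,1],[-38,0,0,0,0,0,1],[-38,0,0,0,0,0,1],[-38,0,0,0,0,0,1],[-38,0,0,0,0,0,1],[-38,0,0,0,0,0,1],[-38,0,0,0,0,0,1],[-38,0,0,0,0,0,1],[-38,0,0,0,0,0,1],[-38,0,0,0,0,0,1],[-38,0,0,0,0,0,1],[-38,0,0,0,0,0,1],[-38,0,0,0,0,0,1],[-38,0,0,0,0,0,1]]'
python3 -m jog '[[-38,0,0,0,0,0,1],[-38,0,0,0,0,0,1],[-38,0,0,0,0,0,1],[-38,0,0,0,0,0,1],[-38,0,0,0,0,0,1],[-38,0,0,0,0,0,1],[-38,0,0,0,0,0,1],[-38,0,0,0,0,0,1],[-38,0,0,0,0,0,1],[-12,0,0,0,0,0,1],[0,0,0,0,0,0,1],[0,0,0,0,0,0,1],[0,0,0,0,0,0,1]]'
cat > pos.py <<'E'
from h import *
S=r.state(); e=S["eef_pos"]; dr=np.array([np.cos(np.radians(107.84)),np.sin(np.radians(107.84))]); E=np.array([575.43,-126.92]); Y=np.array([dr[1],-dr[0]])
M=rot(S["orientation"]); q=e[:2]-E
print("tool x deg",np.degrees(np.arctan2(M[1,0],M[0,0])),"tilt",M[:2,2],"along",q@dr,"across",q@Y,"z",e[2],"F along",S["force"][:2]@dr,"F",S["force"],S["t"])
E
python3 - <<'E'
import pos
from h import *
p,d=r.grab_frame("scene"); cv2.imwrite("pics/s2.png",p[:,:,::-1])
E
```

```text
t: 2.7
eef_pos: [480.1, 165.5, 304.3]
orientation: [0.0, 0.589, 0.808, 0.001]
force: [-0.2, 1.0, 1.0]
finger_gap: 0.2
grip_force: 0.0
t: 3.78
eef_pos: [587.8, -167.7, 303.6]
orientation: [-0.001, 0.588, 0.809, 0.001]
force: [-0.3, 0.3, 0.3]
finger_gap: -0.2
grip_force: 0.0
tool x deg 107.9058710689177 tilt [-0.00052938  0.00193713] along -42.57958491780761 across -0.6980650084321329 z 303.57285728365116 F along 0.378441192568672 F [-0.30416188  0.29966746  0.34171373] 3.7833
```

View pics/s2.png

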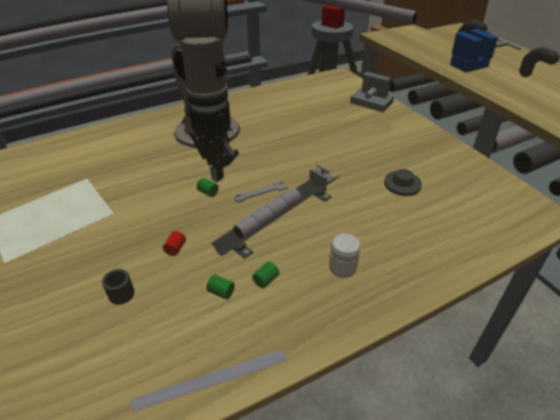

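The gripper hangs above and behind the row, with fingertips at about (217,178). The row at (240,230) to (300,195) is undisturbed. I'll check the fingertip height by depth and start down.

```bash
python3 -m jog '[[0,0,30,0,0,0,1],[0,0,30,0,0,0,1],[0,0,30,0,0,0,1],[0,1,30,0,0,0,1],[0,0,30,0,0,0,1],[0,0,0,0,0,0,1],[0,0,0,0,0,0,1]]'
python3 - <<'E'
import pos
from h import *
p,d=r.grab_frame("scene"); m=cam("scene")
v,u=np.mgrid[0:420,0:560]; s=(d>0)&(u>120)&(u<330)&(v<300); P=depthpts(m,np.c_[u[s],v[s]],d[s]); e=r.state()["eef_pos"]
k=(np.hypot(*(P[:,:2]-e[:2]).T)<35)&(P[:,2]>52)
print("lowest near tool",np.sort(P[k,2])[:12],"e",e)
uv=np.c_[u[s],v[s]][k]; print(uv[np.argsort(P[k,2])[:3]])
cv2.imwrite("pics/s3.png",cv2.resize(p[130:280,150:350,::-1],None,fx=4,fy=4,interpolation=cv2.INTER_CUBIC))
E
```

```text
t: 4.42
eef_pos: [588.1, -167.2, 153.0]
orientation: [-0.002, 0.588, 0.809, -0.0]
force: [1.2, -0.1, 0.5]
finger_gap: -0.1
grip_force: 0.0
tool x deg 107.90556717994501 tilt [-0.00307687  0.00156155] along -42.25560149352781 across -0.30366511210810465 z 153.01724545101183 F along -0.460435613896372 F [ 1.1983811  -0.09801251  0.46328273] 4.4167
lowest near tool [80.72104931 82.07955978 82.98541006 84.283665   84.42291948 85.15660236
 86.27560565 86.83828738 86.91853487 87.46151815 87.48770559 87.60918917] e [ 589.32194872 -168.23027166  154.83336868]
[[225 234]
 [224 234]
 [219 232]]
```

View pics/s3.png

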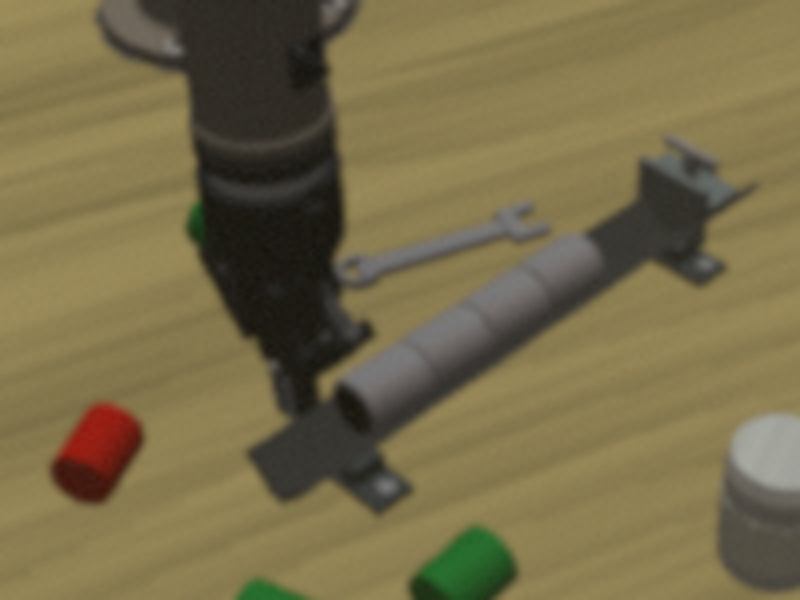

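The fingers are over the empty trough at crop (295,400), clear behind pipe4's black end at (350,410). The fingertip is at about 80 mm, which is 73 mm below the TCP. I'll lower it to a tip height of about 44 mm and approach gently.

```bash
python3 -m jog '[[0,0,12,0,0,0,1],[0,0,12,0,0,0,1],[0,0,12,0,0,0,1],[0,0,0,0,0,0,1],[0,0,0,0,0,0,1]]'; python3 pos.py
python3 -m jog '[[3,0,0,0,0,0,1],[3,0,0,0,0,0,1],[3,0,0,0,0,0,1],[3,0,0,0,0,0,1],[3,0,0,0,0,0,1],[3,0,0,0,0,0,1],[3,0,0,0,0,0,1],[2,0,0,0,0,0,1],[1,0,0,0,0,0,1],[1,0,0,0,0,0,1],[0,0,0,0,0,0,1],[0,0,0,0,0,0,1]]'; python3 pos.py
```

```text
t: 4.88
eef_pos: [588.1, -169.2, 117.0]
orientation: [-0.001, 0.59, 0.808, -0.0]
force: [0.1, -0.1, -0.7]
finger_gap: 0.2
grip_force: 0.0
tool x deg 107.75226118067484 tilt [-0.0018431  0.0005454] along -44.0885917338278 across -0.8792869788472526 z 116.95923850111461 F along -0.11814115902378902 F [ 0.10258295 -0.09109404 -0.70957265] 4.8833
t: 5.88
eef_pos: [581.1, -145.6, 117.9]
orientation: [0.0, 0.589, 0.808, 0.0]
force: [-0.2, -0.1, -0.5]
finger_gap: 0.0
grip_force: 0.0
tool x deg 107.75694030395805 tilt [ 9.92140033e-05 -2.03265898e-06] along -19.53710243790979 across -0.32961992401024176 z 117.90095119852299 F along -0.060898391925885066 F [-0.1989985  -0.12801927 -0.45655491] 5.8833
```

```bash
python3 -m jog '[[0.7,0,0,0,0,0,1],[0.7,0,0,0,0,0,1],[0.7,0,0,0,0,0,1],[0.7,0,0,0,0,0,1],[0.7,0,0,0,0,0,1],[0.7,0,0,0,0,0,1],[0.7,0,0,0,0,0,1],[0.7,0,0,0,0,0,1],[0.7,0,0,0,0,0,1],[0.7,0,0,0,0,0,1],[0.7,0,0,0,0,0,1],[0.7,0,0,0,0,0,1]]'; python3 pos.py
python3 -m jog '[[0.7,0,0,0,0,0,1],[0.7,0,0,0,0,0,1],[0.7,0,0,0,0,0,1],[0.7,0,0,0,0,0,1],[0.7,0,0,0,0,0,1],[0.7,0,0,0,0,0,1]]'; python3 pos.py
```

```text
t: 6.88
eef_pos: [578.7, -138.2, 118.0]
orientation: [0.001, 0.59, 0.808, -0.0]
force: [-0.3, -1.9, -1.1]
finger_gap: 0.1
grip_force: 1.2
tool x deg 107.73737166361626 tilt [ 0.00091908 -0.00112403] along -11.750320022539935 across -0.3176373512364341 z 117.9922131011992 F along -1.7559988620145142 F [-0.32455143 -1.94915194 -1.09371836] 6.8833
t: 7.38
eef_pos: [577.3, -133.9, 118.0]
orientation: [0.0, 0.59, 0.808, -0.0]
force: [1.5, -4.7, -1.5]
finger_gap: 0.0
grip_force: 2.3
tool x deg 107.74315349312502 tilt [ 0.00051627 -0.0005172 ] along -7.243805642891232 across -0.323532546562465 z 117.99439009204808 F along -4.910621729270536 F [ 1.50861862 -4.67314617 -1.4804365 ] 7.3833
```

In contact at about 5 N, the row is sliding. Continuing steadily.

```bash
python3 -m jog '[[1,0,0,0,0,0,1],[1.5,0,0,0,0,0,1],[1.5,0,0,0,0,0,1],[1.5,0,0,0,0,0,1],[1.5,0,0,0,0,0,1],[1.5,0,0,0,0,0,1],[1.5,0,0,0,0,0,1],[1.5,0,0,0,0,0,1],[1.5,0,0,0,0,0,1],[1.5,0,0,0,0,0,1],[1.5,0,0,0,0,0,1],[1.5,0,0,0,0,0,1],[1.5,0,0,0,0,0,1],[1.5,0,0,0,0,0,1],[1.5,0,0,0,0,0,1],[1.5,0,0,0,0,0,1],[1.5,0,0,0,0,0,1],[1.5,0,0,0,0,0,1],[1.5,0,0,0,0,0,1],[1,0,0,0,0,0,1]]'; python3 pos.py
python3 - <<'E'
from fit import *
o,dr,n,a,b,P,hsv,s=fit()
t=(abs(b)<10)&(P[:,2]>62)&(P[:,2]<80)&(hsv[:,1]<80)&(a<158); t=np.sort(a[t]); print("front",t[-10:],s)
p,_=r.grab_frame("top"); cv2.imwrite("pics/t4.png",cv2.resize(p[170:280,175:365,::-1],None,fx=4,fy=4,interpolation=cv2.INTER_CUBIC))
E
```

```text
t: 9.05
eef_pos: [568.5, -105.7, 117.9]
orientation: [0.0, 0.589, 0.808, 0.0]
force: [1.6, -5.4, -0.4]
finger_gap: 0.2
grip_force: 2.5
tool x deg 107.77134133782897 tilt [0.00022781 0.00016648] along 22.35508996041592 across -0.12883304896425862 z 117.92870387093399 F along -5.624016263521897 F [ 1.59154029 -5.39588939 -0.40725363] 9.05
front [107.09832706 107.65949412 107.78499524 108.09019626 108.39122928
 108.39316933 108.76454932 109.10509417 109.13675975 109.45737626] [-2.14593365e+00 -1.02263714e-02  5.12648614e+01]
```

View pics/t4.png

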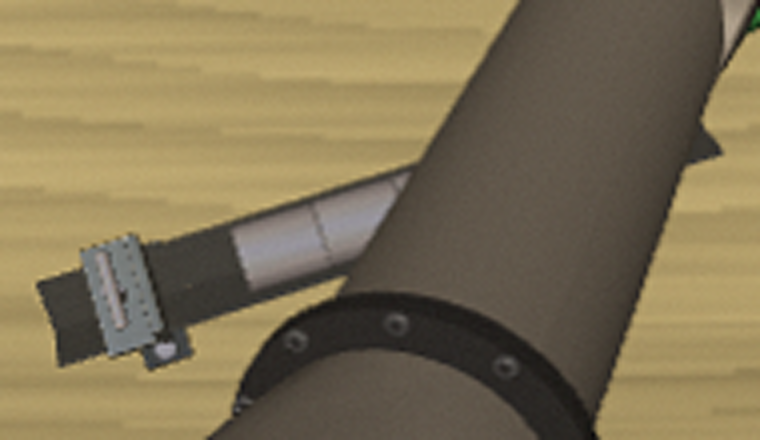

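Two pieces are visible ahead of the arm, with the front face at about crop (240,260) and the stop at (155,290). The row is close-packed, with about 54 mm left.

```bash
python3 -m jog '[[1,0,0,0,0,0,1],[1.5,0,0,0,0,0,1],[1.5,0,0,0,0,0,1],[1.5,0,0,0,0,0,1],[1.5,0,0,0,0,0,1],[1.5,0,0,0,0,0,1],[1.5,0,0,0,0,0,1],[1.5,0,0,0,0,0,1],[1.5,0,0,0,0,0,1],[1.5,0,0,0,0,0,1],[1.5,0,0,0,0,0,1],[1.5,0,0,0,0,0,1],[1.5,0,0,0,0,0,1],[1.5,0,0,0,0,0,1],[1.5,0,0,0,0,0,1],[1.5,0,0,0,0,0,1],[1.5,0,0,0,0,0,1],[1.5,0,0,0,0,0,1],[1.5,0,0,0,0,0,1],[1,0,0,0,0,0,1]]'; python3 pos.py
python3 -m jog '[[1,0,0,0,0,0,1],[1.5,0,0,0,0,0,1],[1.5,0,0,0,0,0,1],[1.5,0,0,0,0,0,1],[1.5,0,0,0,0,0,1],[1.5,0,0,0,0,0,1],[1.5,0,0,0,0,0,1],[1.5,0,0,0,0,0,1],[1.5,0,0,0,0,0,1],[1.5,0,0,0,0,0,1],[1,0,0,0,0,0,1],[0.7,0,0,0,0,0,1]]'; python3 pos.py
python3 - <<'E'
from fit import *
o,dr,n,a,b,P,hsv,s=fit()
w=(abs(b)<10)&(hsv[:,1]<80)&(a>115)&(a<166)
for lo in range(120,166,3):
    k=w&(a>=lo)&(a<lo+3); print(lo,np.round(np.percentile(P[k,2],[20,80])) if k.any() else None,end="|")
E
```

```text
t: 10.82
eef_pos: [559.7, -78.2, 118.0]
orientation: [0.0, 0.589, 0.808, 0.0]
force: [2.5, -4.5, -0.7]
finger_gap: -0.0
grip_force: 2.5
tool x deg 107.76300958759926 tilt [5.13072883e-04 4.88784841e-05] along 51.185599473923254 across -0.006296895570148564 z 117.95586862375991 F along -5.06422024544031 F [ 2.47952343 -4.52203214 -0.70406561] 10.8167
t: 11.82
eef_pos: [554.9, -62.8, 118.0]
orientation: [0.0, 0.589, 0.808, 0.0]
force: [2.7, -4.2, -1.5]
finger_gap: -0.1
grip_force: 2.5
tool x deg 107.76416899967617 tilt [6.83396428e-04 2.43499438e-05] along 67.34947471048353 across 0.06477785643378198 z 118.01701091272984 F along -4.856589336264214 F [ 2.74766701 -4.21761511 -1.54474752] 11.8167
120 [69. 73.]|123 [69. 74.]|126 [67. 73.]|129 [69. 73.]|132 [66. 73.]|135 [67. 71.]|138 [68. 73.]|141 [68. 74.]|144 [69. 73.]|147 [66. 72.]|150 [66. 71.]|153 [66. 70.]|156 [26. 36.]|159 [25. 33.]|162 [37. 76.]|165 [74. 77.]|
```

```bash
python3 -m jog '[[0.5,0,0,0,0,0,1],[0.5,0,0,0,0,0,1],[0.5,0,0,0,0,0,1],[0.5,0,0,0,0,0,1],[0.5,0,0,0,0,0,1],[0.5,0,0,0,0,0,1],[0.5,0,0,0,0,0,1],[0.5,0,0,0,0,0,1],[0.5,0,0,0,0,0,1],[0.5,0,0,0,0,0,1]]'; python3 pos.py
python3 -m jog '[[0.4,0,0,0,0,0,1],[0.4,0,0,0,0,0,1],[0.4,0,0,0,0,0,1]]'; python3 pos.py
```

```text
t: 12.7
eef_pos: [553.4, -58.2, 118.0]
orientation: [0.0, 0.59, 0.808, 0.0]
force: [2.6, -4.1, -0.9]
finger_gap: -0.3
grip_force: 2.5
tool x deg 107.74998852042786 tilt [ 8.07004430e-04 -9.17354758e-05] along 72.1305914730098 across 0.04863327442183163 z 118.04052152284169 F along -4.706743009679925 F [ 2.55520931 -4.12213923 -0.85410608] 12.7
t: 12.95
eef_pos: [553.0, -57.1, 118.0]
orientation: [0.0, 0.59, 0.808, 0.0]
force: [2.9, -4.2, -0.8]
finger_gap: -0.2
grip_force: 2.5
tool x deg 107.75136002840098 tilt [ 7.85834698e-04 -9.35787556e-05] along 73.34857323960867 across 0.0583948736380151 z 118.03195276710451 F along -4.922214543494593 F [ 2.91339094 -4.23321947 -0.77772383] 12.95
```

```bash
for i in 1; do python3 -m jog '[[0.4,0,0,0,0,0,1],[0.4,0,0,0,0,0,1],[0.3,0,0,0,0,0,1]]' >/dev/null; done; python3 pos.py
```

```text
tool x deg 107.75349913026437 tilt [ 7.12161324e-04 -8.80295386e-05] along 74.45404887162452 across 0.04050142759882647 z 118.02135669453529 F along -5.15963028866239 F [ 3.15200598 -4.40583312 -1.02003625] 13.2
```

```bash
python3 -m jog '[[0.3,0,0,0,0,0,1],[0.3,0,0,0,0,0,1]]' >/dev/null; python3 pos.py
```

```text
tool x deg 107.7521338430464 tilt [ 8.14798600e-04 -9.29718089e-05] along 75.02167146756913 across 0.08440708499010441 z 118.03533317131989 F along -5.497473902577623 F [ 2.97926757 -4.81633557 -1.06008533] 13.3667
```

```bash
python3 -m jog '[[0.3,0,0,0,0,0,1],[0.3,0,0,0,0,0,1],[0.3,0,0,0,0,0,1]]' >/dev/null; python3 pos.py
```

```text
tool x deg 107.75010220961767 tilt [ 0.00103373 -0.00048905] along 75.69174825146695 across 0.05081991753478121 z 118.06556664934604 F along -5.994341357274392 F [ 3.89669494 -5.04304099 -0.86371373] 13.6167
```

```bash
python3 -m jog '[[0.3,0,0,0,0,0,1],[0.3,0,0,0,0,0,1]]' >/dev/null; python3 pos.py
```

```text
tool x deg 107.73234741061809 tilt [ 0.00152887 -0.00130593] along 75.76252630527692 across -0.005201448592508484 z 118.08613487711744 F along -7.608374237863698 F [ 3.51289025 -6.86212558 -2.43205286] 13.7833
```

```bash
python3 - <<'E'
from fit import *
o,dr,n,a,b,P,hsv,s=fit()
w=(abs(b)<10)&(hsv[:,1]<80)&(a>115)&(a<172)
for lo in range(150,172,2):
    k=w&(a>=lo)&(a<lo+2); print(lo,np.round(np.percentile(P[k,2],[10,50,80])) if k.any() else None,end="|")
E
```

```text
150 [43. 54. 64.]|152 [43. 56. 65.]|154 [44. 54. 63.]|156 [45. 57. 63.]|158 [43. 58. 61.]|160 [41. 52. 63.]|162 [ 7. 51. 62.]|164 [ 6. 26. 47.]|166 [ 7. 44. 65.]|168 [ 4. 49. 73.]|170 [ 5. 59. 77.]|
```

Advance has stalled and the force is rising, which suggests the stop. One small extra push to confirm.

```bash
python3 -m jog '[[0.4,0,0,0,0,0,1],[0.4,0,0,0,0,0,1],[0.4,0,0,0,0,0,1],[0,0,0,0,0,0,1]]' >/dev/null; python3 pos.py
python3 - <<'E'
from h import *
p,d=r.grab_frame("scene"); cv2.imwrite("pics/s5.png",cv2.resize(p[130:280,180:380,::-1],None,fx=4,fy=4,interpolation=cv2.INTER_CUBIC))
E
```

```text
tool x deg 107.69570817152645 tilt [ 0.00242664 -0.00277319] along 75.90070300560515 across -0.12207046772579844 z 118.20735965910998 F along -9.59611995773989 F [ 5.04664378 -8.45666279 -1.50301024] 14.1667
```

View pics/s5.png

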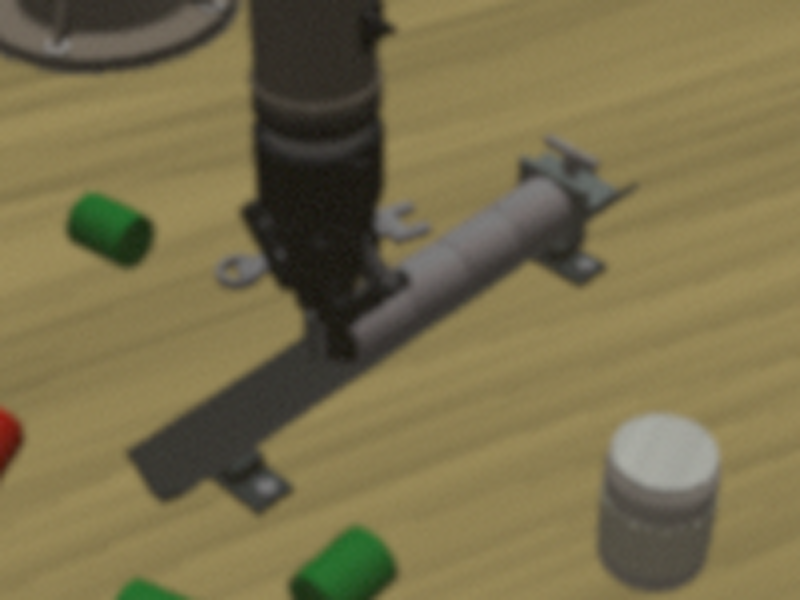

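The row reaches the stop at crop (570,190), close-packed, with the fingers at the free end (340,340). Backing away along the trough, then up.

```bash
python3 -m jog '[[-0.5,0,0,0,0,0,1],[-0.5,0,0,0,0,0,1],[-1,0,0,0,0,0,1],[-2,0,0,0,0,0,1],[-4,0,0,0,0,0,1],[-8,0,0,0,0,0,1],[-10,0,0,0,0,0,1],[-10,0,0,0,0,0,1],[0,0,0,0,0,0,1],[0,0,-20,0,0,0,1],[0,0,-30,0,0,0,1],[0,0,-30,0,0,0,1],[0,0,-30,0,0,0,1],[0,0,-30,0,0,0,1],[-38,0,0,0,0,0,1],[-38,0,0,0,0,0,1],[-38,0,0,0,0,0,1],[-38,0,0,0,0,0,1],[-38,0,0,0,0,0,1],[0,0,0,0,0,0,1]]'; python3 pos.py
python3 - <<'E'
from h import *
p,d=r.grab_frame("top"); cv2.imwrite("pics/t6.png",cv2.resize(p[170:280,175:365,::-1],None,fx=4,fy=4,interpolation=cv2.INTER_CUBIC))
E
```

```text
t: 15.88
eef_pos: [618.9, -277.8, 258.0]
orientation: [0.002, 0.594, 0.805, -0.003]
force: [-0.4, -0.5, 1.3]
finger_gap: 0.3
grip_force: 0.0
tool x deg 107.18434659881046 tilt [-5.58561730e-05 -7.74764749e-03] along -156.9081528466756 across -4.791224439428873 z 258.0044612975447 F along -0.37299814258849256 F [-0.3572708  -0.50682175  1.31557215] 15.8833
```

View pics/t6.png

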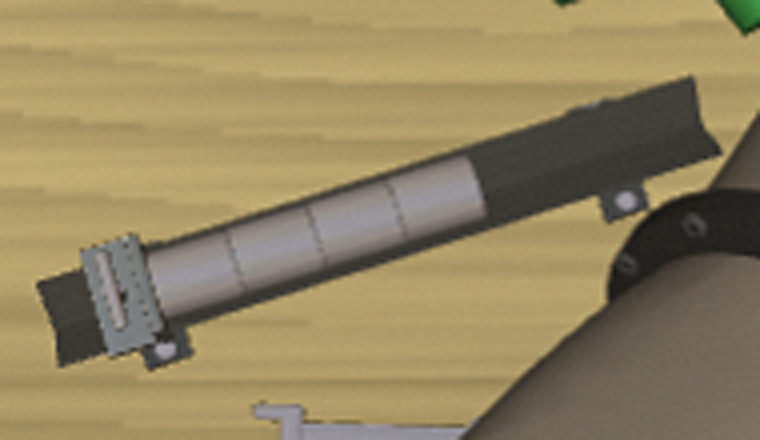

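All four pieces lie close-packed against the stop at (155,285), and the arm is clear.

```bash
python3 -m jog '[[0,0,0,0,0,0,1],[0,0,0,0,0,0,1],[0,0,0,0,0,0,1]]' >/dev/null; python3 -c "from bench import r; print(r.sign_off())"
```

```text
the job is handed in; nothing more can be done
None
```

I handed the job in after about 16 s: in the last top picture the four pieces sit against the end stop with no visible gaps, and the arm is clear. The tool force readings along the trough peaked at about 10 N, and the judge's result was not shown.

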